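# Press the concealed catch of an analyser's cover

### The arm

A 7-joint arm with a two-finger parallel gripper is mounted at the origin on the work surface. World frame = base frame: x ahead of the robot, y to its left, z up, the work surface at z = 0. Lengths are in m, angles in rad, forces in N, time in s.
With the tool pointing down it reaches from about 0.4 to 0.85 m from the base axis. Payload 4.5 kg.
Tool frame: the origin (TCP) lies at the very end of the fingers, on their centre line; the grasp point (between the pads) lies 19 mm behind it (tcp_to_grasp is the z of the grasp point in the tool frame, in m); z points along the fingers, y is the line along which they close (so a half turn about z gives the same grasp; the last joint's range is limited). The gripper opens to 88 mm and grips with 3 to 60 N. Pads are 18 mm wide; open, the fingers measure 123 mm over their backs; the gripper's body (75 mm by 187 mm) begins 45 mm behind the grasp point.
Start: joints at [1.199, 0.689, -0.195, 1.565, 0.157, 0.902, -0.215], TCP at [0.247, -0.574, 0.239] pointing down, gripper open.
Joint ranges: [-3.01, 3.01], [-0.46, 2.08], [-1.47, 1.51], [0.13, 2.56], [-1, 4.14], [0.04, 2.09], [-2.66, 2.66]. Speed limits (rad/s): [2.57, 2.57, 3.14, 3.14, 3.14, 3.14, 3.14].

### API

Orientations are given as a unit quaternion [x, y, z, w].
In Python, from plant import * gives the robot as it stands. The module is installed in compiled form; this text tells all that it offers.
- The arm moves only by the shell command python3 -m jog 'ROWS' [OPENING] [FORCE]. ROWS is JSON, a list that holds one entry, the list of rows, each a list of 6 numbers: the shift along the tool's x, y, z in m, then the turn, a rotation vector about the tool's x, y, z in rad. In form: [[[dx, dy, dz, ax, ay, az], ...]]. A call has 1 to 12 rows; each row shifts and turns the commanded pose from where the row before left it, along the tool's axes as they then stand; what a row does not reach is not made up. A row lasts 1/8 s, in which the tool goes at most 62.5 mm and 10.7 degrees, less where a joint would pass 70% of its speed; a pose out of reach is approached as far as the arm can. A call with a gripper value outside its range is refused whole. OPENING is the finger opening in m, from 0 to 0.0881, set as the call begins (- or left out, the last holds). The fingers move at their own pace and stop on an object; FORCE is the grip in N (left out, the last holds). Time passes only in rows, so rows that do not move let the fingers close. It gives the time, the measured TCP pose, the force, the opening and the grip force at its end, in the units of the state.
- get_state(): the state, without advancing time (a new reading comes with each control period).
- snapshot(name): name is "side" or "top" or "wrist"; returns a dict with "frame" (480x640x3 uint8, red, green, blue), "mtx" (3x3 intrinsics, pixels), "xyz" and "orientation" of the camera in the world; the wrist camera has in their place "mount" (4x4, takes a point from camera to tool coordinates, whose origin is the TCP and whose axes are the flange's). Camera axes: x right, y down, z forward; pixel columns grow to the right and rows downward; lengths in m; the calibration is good to about 2 mm. A picture is of the moment at which its call begins: read the wrist's pose just before it. There is no depth.
- finish_job(): hands the job in; it is judged then, once.
The state is a dict: "clock": time; "q": joint angles; "qd": joint speeds; "joint_torque": joint torques, N m; "tool_pos": TCP position; "eef_rot": TCP orientation; "contact_force": force on the tool from outside, world axes, zero at the start; "moment": the same for the moment, N m; "opening": opening from 0.0 (shut) to 1.0 (fully open); "finger_force": force on a finger pad.
Only numpy, scipy, OpenCV 4.12 (cv2) and the standard library are available. Lean on these libraries where they do the work, as an engineer would, in place of code of your own. Each camera call takes 0.05 s, during which the arm holds its last target. There are 200 camera calls.

### The job

The smoked cover of the bench analyser is held shut by a concealed catch: a shallow recessed pad of the same blue, somewhere along the blue strip in front of the cover. Find it, as closed fingertips can by feeling along the strip, press it in so that the cover springs fully open by itself, and take the hand away. Do not push or force the cover by hand, and leave the bottle, the jar, the tip box and the vial standing where they are.

Things in the scene. Friction and masses are not known exactly. Their poses are not given: they have to be found in the camera images.
- analyser: white bench analyser fixed to the bench, 340 mm deep (x), 450 mm wide (y); origin at the centre of its underside, x from its front to its back, y to its left, z up. From the front (-x): a white bezel level with the blue strip, the blue strip, the smoked cover (its front edge begins 28 mm behind the strip's middle line, 5 mm higher than the strip), and a rear housing 170 mm tall
- strip (a point): middle of the visible blue strip, on its flat, level, rigid top face, 130 mm above the bench. The strip is 53 mm wide (along x) and 240 mm long (along y), between white side housings that stand 5 mm higher. Axes: x across the strip towards the cover, y along the strip, z up. The catch is centred across the strip, its centre 0 to 50 mm to either side of this point along y, differing by unit
- catch (a joint): how far the catch's pad is pressed in, m: 0 at rest, 0.005 home. The pad fills an opening in the strip 36 mm (x) by 60 mm (y); its level face lies 3 mm below the strip at rest, 8 mm when home. It goes straight down, starts to move at about 2.5 N, is home at about 6 N (firm stop), springs back when let go, and unlatches the cover at about 0.0037. Its place is not reported
- cover (a joint): angle of the smoked cover, rad: 0 shut, 0.6 fully open. It is 203 mm deep and 236 mm wide, hinged at its far (+x) edge. Once the catch is pressed in it rises slowly by its own spring, with about 1 to 2 N at its front edge, in 1 to 2 s, and stays open
- cover_edge (a point): middle of the cover's front edge (the edge towards the strip), on its top face; 135 mm above the bench when shut
- diluent: white plastic bottle with a blue cap, 52 mm across, 95 mm tall, loose on the bench in front of the analyser; origin at the centre of its foot, z up
- reagent: amber jar with a red cap, 42 mm across, 70 mm tall, loose on the bench in front of the analyser; origin at the centre of its foot, z up
- tip_box: blue pipette-tip box with a pale lid, 84 by 120 mm, 58 mm tall, loose on the bench beside the analyser; origin at the centre of its underside, z up
- vial: small amber vial with a yellow cap, 24 mm across, 38 mm tall, standing loose on top of the analyser's side housing on the -y side, 135 mm above the bench; origin at the centre of its foot, z up
Things that resemble listed ones, but are neither listed nor needed, are in the scene too. Leave any purple or turquoise look-alike of the reagent alone. Leave any turquoise look-alike of the vial alone.

How it is judged:
On the way, in this order (a step that is already met when the one before it is completed fails the run):
1. the catch is pressed in (value of joint catch above 0.003 m and value of joint cover below 0.2 rad), for 0.05 s.
2. the cover springs open by itself (value of joint cover above 0.5 rad), for 0.2 s.
At the end, for the whole second after the job is handed in: the cover stands open (over 0.5 rad of 0.6) and at rest, the catch has sprung back (less than 1 mm in), and the bottle, jar, tip box and vial stand upright within 20 mm of where they were (value of joint cover above 0.5 rad and velocity of joint cover below 0.05 rad/s and value of joint catch below 0.001 m and distance of each of diluent, reagent, tip_box, vial from where it was at the start of the episode below 0.02 m and angle between each of diluent, reagent, tip_box, vial's own z axis and vertical below 0.2 rad); the robot touches nothing.
It fails at once if the cover is pushed or forced by hand (over 12 N) (contact force between any of the fingers, the arm and cover above 12 N).
It fails at once if a bottle, the jar, the tip box or the vial is moved or lifted by more than 20 mm (distance of any of diluent, reagent, tip_box, vial from where it was at the start of the episode above 0.02 m).
It also fails if it takes over 48 s, if anything falls off the work surface, if the arm or the gripper's body presses on something with over 40 N, if the wrist force passes 120 N, or if a joint passes its speed limit or range.

## Working session

There is one attempt and no reset: what is moved stays moved. The work goes in short steps, Python scripts to look and compute and a shell command to move; the robot and the scene stay as the last step left them, time stands still between calls to the robot, and variables do not carry over. Pictures are saved under pics/ and viewed, at most 10 in all, crops included, and the job is handed in when it is done.

```bash
mkdir -p pics; python3 - <<'E'
from plant import *
import cv2,numpy as np
s=get_state();print({k:np.round(v,3).tolist() for k,v in s.items()})
for n in("top","side"):
    d=snapshot(n);cv2.imwrite(f"pics/{n}1.png",d["frame"][:,:,::-1]);print(n,d["mtx"],d["xyz"],d["orientation"])
E
```

```text
{'clock': 0.0, 'q': [1.199, 0.69, -0.195, 1.566, 0.157, 0.902, -0.215], 'qd': [-0.0, 0.001, -0.0, 0.001, -0.001, -0.0, -0.0], 'joint_torque': [0.0, -52.755, -1.267, -15.343, -0.053, 0.007, 0.0], 'tool_pos': [0.246, -0.574, 0.238], 'eef_rot': [0.979, 0.202, -0.0, -0.001], 'contact_force': [0.849, 0.457, 0.257], 'moment': [-0.019, 0.049, -0.008], 'finger_force': 0.0, 'opening': 0.997}
top [[617.55061662   0.         318.05196507]
 [  0.         617.55061662 243.17255126]
 [  0.           0.           1.        ]] [0.3511641  0.01094404 1.40397349] [ 0.71545004 -0.69483066  0.05355697 -0.04973169]
side [[437.54490575   0.         326.93667256]
 [  0.         437.54490575 228.48999706]
 [  0.           0.           1.        ]] [ 0.35979865 -0.85207196  0.72362875] [ 0.887244   -0.09746534  0.04743047 -0.44838481]
```

View pics/top1.png

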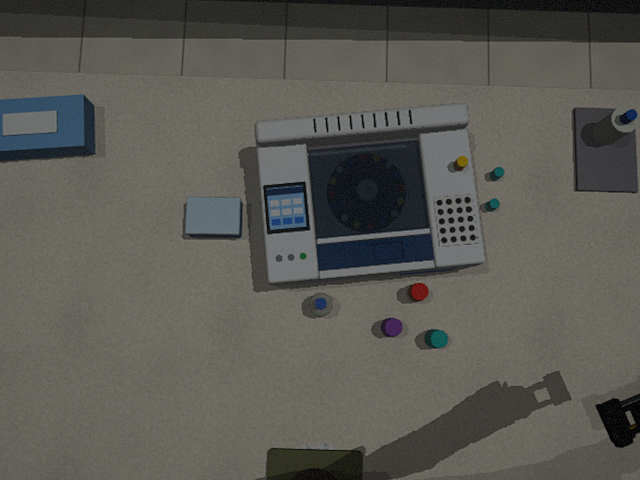

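View pics/side1.png

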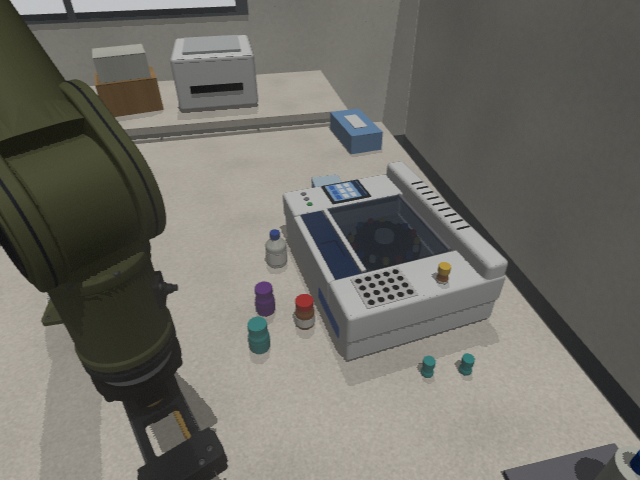

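The top view shows the analyser: blue strip about (317..432, 235..270), and a faint rectangle near (389,250). The jar with a red cap (419,292) is the reagent; purple (392,327) and turquoise (437,339) are look-alikes. The vial has a yellow cap (461,162); turquoise ones at (498,173) and (493,204) are look-alikes. I'll enlarge the strip.

```bash
cat > h.py <<'E'
import numpy as np
from scipy.spatial.transform import Rotation as R
def px2w(d,u,v,z):
    r=R.from_quat(d["orientation"]).as_matrix()@np.linalg.solve(d["mtx"],[u,v,1.])
    c=np.array(d["xyz"]);return c+r*(z-c[2])/r[2]
def w2px(d,p):
    q=d["mtx"]@(R.from_quat(d["orientation"]).as_matrix().T@(np.array(p)-d["xyz"]));return q[:2]/q[2]
E
python3 - <<'E'
from plant import *
from h import *
import cv2
d=snapshot("top")
f=d["frame"][220:300,300:450,::-1]
f=cv2.convertScaleAbs(cv2.resize(f,None,fx=5.3,fy=5.3,interpolation=cv2.INTER_CUBIC),alpha=2.2,beta=0)
cv2.imwrite("pics/crop.png",f)
for u,v,z in[(317,243,.13),(429,233,.13),(321,270,.13),(433,264,.13),(389,250,.13),(419,292,.07),(320,303,.095)]:print(u,v,px2w(d,u,v,z).round(4))
E
```

```text
317 243 [0.5391 0.0089 0.13  ]
429 233 [ 0.5673 -0.2248  0.13  ]
321 270 [ 0.4829 -0.001   0.13  ]
433 264 [ 0.5022 -0.2333  0.13  ]
389 250 [ 0.5289 -0.1414  0.13  ]
419 292 [ 0.4476 -0.2146  0.07  ]
320 303 [ 0.4164 -0.0012  0.095 ]
```

View pics/crop.png

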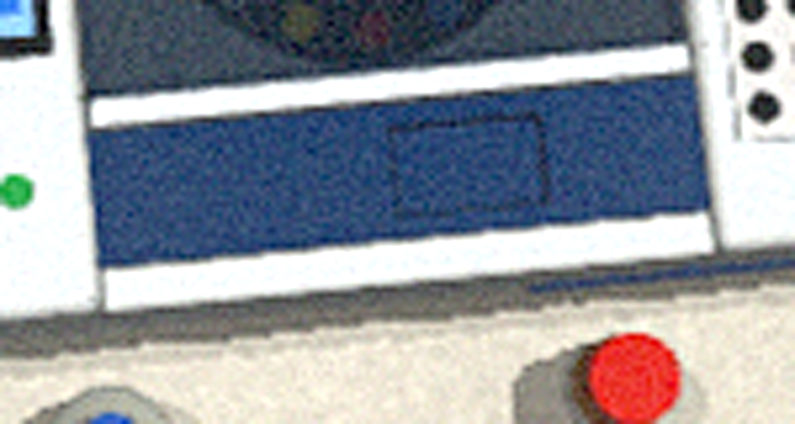

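The crop shows a thin outline of the right size: corners (390,128), (543,113), (548,202), (396,215), in a strip with corners (92,128), (695,75), (710,212), (100,267). I'll convert these to positions.

```bash
python3 - <<'E'
from plant import *
from h import *
d=snapshot("top")
g=lambda L:np.array([px2w(d,300+(u+.5)/5.3-.5,220+(v+.5)/5.3-.5,.13) for u,v in L])
P=g([(390,128),(543,113),(548,202),(396,215)]);S=g([(92,128),(695,75),(710,212),(100,267)])
y=S[0]-S[1]+S[3]-S[2];yaw=np.arctan2(-y[0],y[1]);y/=np.linalg.norm(y);x=np.array([y[1],-y[0],0])
p=P.mean(0);c=S.mean(0);print(P,S,p,c,"yaw",np.degrees(yaw),"off x,y",(p-c)@x,(p-c)@y)
print([np.linalg.norm(P[i]-P[i-1]) for i in range(4)],[np.linalg.norm(S[i]-S[i-1]) for i in range(4)])
s=get_state();T=R.from_quat(s["eef_rot"])
Rt=np.c_[x,-y,[0,0,-1]];rv=(T.inv()*R.from_matrix(Rt)).as_rotvec()
print("rot",rv,"shift from tool-now",T.inv().apply(p-s["tool_pos"]),"in target axes",Rt.T@(p-s["tool_pos"]))
E
```

```text
[[ 0.54106353 -0.10826233  0.13      ]
 [ 0.5488341  -0.16847542  0.13      ]
 [ 0.51355957 -0.17075244  0.13      ]
 [ 0.50665711 -0.11115646  0.13      ]] [[ 0.5375695   0.00899566  0.13      ]
 [ 0.56580349 -0.22839876  0.13      ]
 [ 0.51149033 -0.23440553  0.13      ]
 [ 0.48276676  0.00427989  0.13      ]] [ 0.52752858 -0.13966166  0.13      ] [ 0.52440752 -0.11238219  0.13      ] yaw 6.822363148434465 off x,y -0.0001416167660831044 -0.027457069665904856
[np.float64(0.03452792167112953), np.float64(0.060712421082215216), np.float64(0.03534794962677883), np.float64(0.05999437292795485)] [np.float64(0.05500526203649146), np.float64(0.2390674992491324), np.float64(0.05464430255744715), np.float64(0.2404075137297121)]
rot [-1.09468606e-03  2.22157463e-04  2.86713531e-01] shift from tool-now [ 0.42957894 -0.28795634  0.10851142] in target axes [ 0.33056775 -0.39780066  0.10821851]
```

```bash
python3 -m jog '[[[0,0,0,0,0,0.143],[0,0,0,0,0,0.143],[0.033,-0.04,0,0,0,0],[0.033,-0.04,0,0,0,0],[0.033,-0.04,0,0,0,0],[0.033,-0.04,0,0,0,0],[0.033,-0.04,0,0,0,0],[0.033,-0.04,0,0,0,0],[0.033,-0.04,0,0,0,0],[0.033,-0.04,0,0,0,0],[0.033,-0.04,0,0,0,0],[0.025,-0.037,0,0,0,0]]]' 0 20
cat > e.py <<'E'
from plant import *
from h import *
s=get_state();T=R.from_quat(s["eef_rot"]);x=np.array([.99292,.11879,0]);y=np.array([-x[1],x[0],0])
Rt=np.c_[x,-y,[0,0,-1]];e=np.array([.5275,-.1397,.127])-s["tool_pos"]
print("t",s["clock"],"pos",np.round(s["tool_pos"],4),"to pad, tool axes",T.inv().apply(e).round(4),"rot",(T.inv()*R.from_matrix(Rt)).as_rotvec().round(3),"F",np.round(s["contact_force"],2),s["opening"])
E
python3 e.py
```

```text
clock: 1.7
tool_pos: [0.5201, -0.1395, 0.2387]
eef_rot: [0.998, 0.06, 0.0, -0.0]
contact_force: [0.2, -0.5, 0.3]
opening: 0.003
finger_force: 0.0
t 1.7 pos [ 0.5201 -0.1395  0.2387] to pad, tool axes [0.0072 0.0011 0.1117] rot [-0.    -0.001  0.002] F [ 0.24 -0.47  0.34] 0.002519837928175797
```

```bash
python3 -m jog '[[[0.003,0.001,0.03,0,0,0],[0,0,0.035,0,0,0],[0,0,0.025,0,0,0],[0,0,0.01,0,0,0],[0,0,0,0,0,0]]]'; python3 -m jog '[[[0,0,0.003,0,0,0],[0,0,0.003,0,0,0],[0,0,0.002,0,0,0],[0,0,0,0,0,0]]]';python3 e.py
```

```text
clock: 2.33
tool_pos: [0.522, -0.1423, 0.1385]
eef_rot: [0.998, 0.06, -0.0, -0.0]
contact_force: [0.2, -0.9, 0.5]
opening: 0.008
finger_force: 0.0
clock: 2.82
tool_pos: [0.5221, -0.1422, 0.1308]
eef_rot: [0.998, 0.06, 0.0, 0.0]
contact_force: [-0.4, 0.6, 1.0]
opening: 0.004
finger_force: 0.0
t 2.825 pos [ 0.5221 -0.1422  0.1308] to pad, tool axes [ 0.0057 -0.0019  0.0038] rot [ 0.    -0.     0.001] F [-0.43  0.58  0.97] 0.0040978108424061166
```

```bash
python3 -m jog '[[[0,0,0.0015,0,0,0],[0,0,0,0,0,0]]]'; python3 -m jog '[[[0,0,0.0015,0,0,0],[0,0,0,0,0,0]]]'; python3 e.py
```

```text
clock: 3.08
tool_pos: [0.522, -0.1422, 0.1292]
eef_rot: [0.998, 0.06, -0.0, 0.0]
contact_force: [0.5, -0.3, 0.3]
opening: 0.004
finger_force: 0.0
clock: 3.32
tool_pos: [0.522, -0.1422, 0.1276]
eef_rot: [0.998, 0.06, -0.0, 0.0]
contact_force: [0.0, -0.8, -0.9]
opening: 0.007
finger_force: 0.0
t 3.325 pos [ 0.522  -0.1422  0.1276] to pad, tool axes [ 0.0057 -0.0019  0.0006] rot [-0.     0.     0.001] F [ 0.03 -0.78 -0.89] 0.0068426997307104815
```

Below strip level with no contact, so the tips are in the recess. Pressing in.

```bash
python3 -m jog '[[[0,0,0.001,0,0,0],[0,0,0.0015,0,0,0],[0,0,0,0,0,0]]]'; python3 -m jog '[[[0,0,0.0015,0,0,0],[0,0,0.001,0,0,0],[0,0,0,0,0,0]]]'; python3 e.py
```

```text
clock: 3.7
tool_pos: [0.5221, -0.1422, 0.1254]
eef_rot: [0.998, 0.06, 0.0, 0.0]
contact_force: [-0.9, -0.6, 4.7]
opening: 0.007
finger_force: 2.1
clock: 4.08
tool_pos: [0.5221, -0.1423, 0.1229]
eef_rot: [0.998, 0.06, 0.0, 0.0]
contact_force: [-1.1, 0.6, 6.0]
opening: 0.004
finger_force: 2.8
t 4.075 pos [ 0.5221 -0.1423  0.1229] to pad, tool axes [ 0.0057 -0.0019 -0.0041] rot [ 0.    -0.     0.001] F [-1.11  0.61  5.99] 0.004471903252991102
```

```bash
python3 -m jog '[[[0,0,0.001,0,0,0],[0,0,0.0007,0,0,0],[0,0,0,0,0,0],[0,0,0,0,0,0]]]'; python3 - <<'E'
from plant import *
import cv2
cv2.imwrite("pics/side2.png",snapshot("side")["frame"][150:400,220:520,::-1])
E
```

```text
clock: 4.58
tool_pos: [0.5221, -0.1423, 0.1224]
eef_rot: [0.998, 0.06, 0.0, 0.0]
contact_force: [-3.4, 0.5, 15.7]
opening: 0.005
finger_force: 7.9
```

View pics/side2.png

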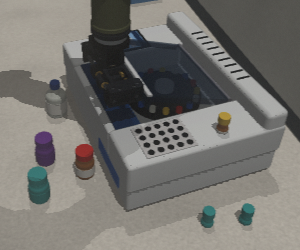

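The catch is home at its stop (15.7 N), and the cover's white front edge seems to be lifting behind the fingers. I'll withdraw up and forwards, away from the cover.

```bash
python3 -m jog '[[[0,0,-0.012,0,0,0],[-0.04,0,-0.006,0,0,0],[-0.045,0,-0.01,0,0,0],[-0.01,0,-0.04,0,0,0],[0,0,-0.05,0,0,0],[0,0,-0.05,0,0,0],[0,0,0,0,0,0],[0,0,0,0,0,0],[0,0,0,0,0,0],[0,0,0,0,0,0],[0,0,0,0,0,0],[0,0,0,0,0,0]]]'; python3 -m jog '[[[0,0,0,0,0,0],[0,0,0,0,0,0],[0,0,0,0,0,0],[0,0,0,0,0,0],[0,0,0,0,0,0],[0,0,0,0,0,0],[0,0,0,0,0,0],[0,0,0,0,0,0],[0,0,0,0,0,0],[0,0,0,0,0,0],[0,0,0,0,0,0],[0,0,0,0,0,0]]]'; python3 - <<'E'
from plant import *
import cv2
cv2.imwrite("pics/side3.png",snapshot("side")["frame"][:,:,::-1])
E
```

```text
clock: 6.12
tool_pos: [0.4277, -0.1536, 0.2887]
eef_rot: [0.998, 0.06, -0.0, -0.0]
contact_force: [0.9, -0.1, 0.6]
opening: 0.001
finger_force: 0.0
clock: 7.62
tool_pos: [0.4278, -0.1536, 0.289]
eef_rot: [0.998, 0.06, 0.0, 0.0]
contact_force: [0.0, -0.5, 0.3]
opening: 0.002
finger_force: 0.0
```

View pics/side3.png

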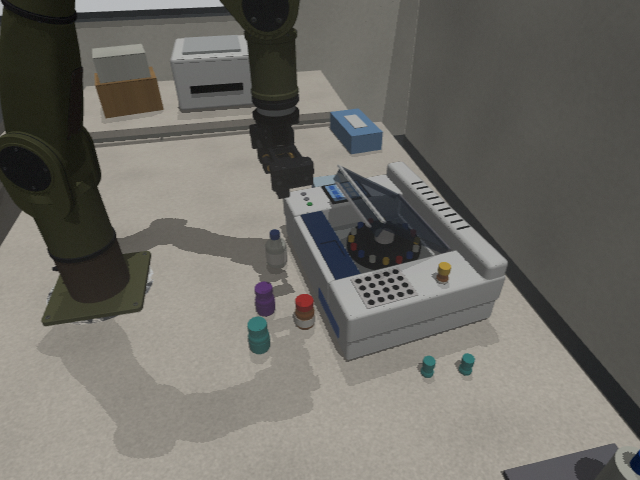

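The cover stands raised, with its front edge running from (338,167) to (383,225). The bottle, jar and vial have not moved and the hand is clear. I'll check the angle against the calibration.

```bash
python3 -m jog '[[[0,0,0,0,0,0],[0,0,0,0,0,0],[0,0,0,0,0,0],[0,0,0,0,0,0]]]' >/dev/null; python3 - <<'E'
from plant import *
from h import *
import cv2
d=snapshot("side");x=np.array([.99292,.11879,0]);y=np.array([-x[1],x[0],0]);c=np.array([.5244,-.1124,.135])
for a in(0,.3,.4,.5,.6):
    p=c+x*(.028+.203*(1-np.cos(a)))+[0,0,.203*np.sin(a)];print(a,w2px(d,p+.118*y).round(),w2px(d,p-.118*y).round())
o=cv2.imread("pics/side3.png")[:,:,::-1];print("motion px at cover since last",(cv2.absdiff(o.copy(),d["frame"])[150:250,330:440].max(2)>40).sum())
E
```

```text
0 [323. 209.] [361. 271.]
0.3 [327. 187.] [367. 246.]
0.4 [329. 179.] [371. 238.]
0.5 [333. 172.] [376. 229.]
0.6 [337. 164.] [381. 221.]
motion px at cover since last 0
```

The edge matches about 0.6 rad and is not moving. Handing in.

```bash
python3 -c "
from plant import *
print(finish_job())"
```

```text
the job is handed in; nothing more can be done
None
```

I found the catch about 27 mm to the −y side of the strip's middle and pressed it home; the cover sprang open by itself to about 0.6 rad, the hand is clear, the bottle, jar and vial look unmoved (the tip box is partly hidden in the last picture), and the job is handed in (no verdict was returned).

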